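# Unclip a rugged tablet's back cover with an opening tool

### The arm

A 7-joint arm with a two-finger parallel gripper is mounted at the origin on the work surface. World frame = base frame: x ahead of the robot, y to its left, z up, the work surface at z = 0. Lengths are in m, angles in rad, forces in N, time in s.
With the tool pointing down it reaches from about 0.4 to 0.85 m from the base axis. Payload 10.4 kg.
Tool frame: the origin (TCP) lies on the centre line of the jaws, within the pads' length; the fingertips stand 14 mm ahead of it and the grasp point (between the pads) lies 5 mm behind it (tip_reach is the z of the fingertips in the tool frame, in m); z points along the fingers, x is the direction in which the jaws open and shut, and the axes are right-handed (so a half turn about z gives the same grasp; the last joint's range is limited). The gripper opens to 87 mm and grips with 3 to 60 N. Pads are 19 mm wide; open, the fingers measure 117 mm over their backs; the gripper's body (75 mm by 190 mm) begins 51 mm behind the grasp point.
Start: joints at [-1.268, 0.332, -0.065, 1.46, 0.022, 1.35, -0.088], TCP at [0.2, 0.592, 0.237] pointing down, gripper open.
Joint ranges: [-2.6, 2.6], [-0.5, 2.12], [-1.47, 1.34], [0.16, 2.42], [-1.27, 4.41], [0.06, 2.06], [-2.6, 2.6]. Speed limits (rad/s): [2.22, 2.22, 2.79, 2.79, 3.14, 3.14, 3.14].

### API

Orientations are given as a unit quaternion [x, y, z, w].
In Python, from bench import * gives the robot as it stands.
- The arm moves only by the tool carry_out, never from a script. Its argument "rows" is a list of rows, each a list of 5 numbers: the closure, from -1 (fully open) to 1 (shut), so that 0 is half open, then the shift along the tool's x, y, z in units of 30 mm (1.0 is 30 mm), then the turn about the tool's z in units of 5 degrees (1.0 is 5 degrees). In form: [[jaw, x, y, z, turn], ...]. A call has 1 to 20 rows; each row shifts and turns the pose as measured when the row begins, along the tool's axes as they then stand; what a row does not reach is not made up. A row lasts 1/12 s, in which the tool goes at most 41.7 mm and 7.16 degrees, less where a joint would pass 70% of its speed; a pose out of reach is approached as far as the arm can. A call is refused whole if a number of a shift passes 1 or a number of a turn 1, either way. A call with a gripper value outside its range is refused whole. The fingers move at their own pace and stop on an object; "force" is the grip in N (left out, the last holds). Time passes only in rows, so rows that do not move let the fingers close. It gives the time, the measured TCP pose, the force and the opening at its end, in the units of the state.
- read_state(): the state, without advancing time (a new reading comes with each control period).
- camera(name): name is "side" or "top"; returns the picture (400x640x3 uint8, blue, green, red); there is no depth.
- camera_info(name): a dict with "fx", "fy", "cx", "cy" (pixels), "dist_coeffs" ([k1, k2, p1, p2, k3] as OpenCV has them; the pictures are not rectified), "extrinsics" (4x4, takes a point from camera to world coordinates). Camera axes: x right, y down, z forward; pixel columns grow to the right and rows downward; lengths in m; the calibration is good to about 2 mm. A picture is of the moment at which its call begins. camera_info takes no time and is no camera call.
- close_job(): hands the job in, once; it reports no verdict.
Trained networks look in the newest picture that a camera, given by its name, has taken for a name from the list of things; names that differ only in an ending like _2 or _b are one class to them, and where a whole thing is asked for, a point or a joint stands for the part that bears it (a point fixed in the world has none). Each returns a list of dicts, best first, with "conf" (0 to 1); they miss things now and then, are a little off and sometimes report something else, mostly with a low value. They report only what shows in the picture. A call takes as long as a camera call. They do not tell look-alikes from the thing itself.
- recognise(query, camera): "box" ([centre column, centre row, width, height] in pixels, round what is visible of it).
- silhouettes(query, camera): "mask" (400x640 bool, what is visible of it) and "box" ([centre column, centre row, width, height] in pixels, round what is visible of it).
- pinpoint(query, camera): "xy" ([column, row] in pixels: a listed point, or the origin of a listed thing).
The state is a dict: "time": time; "joint_positions": joint angles; "joint_vel": joint speeds; "joint_torque": joint torques, N m; "ee_pos": TCP position; "eef_rot": TCP orientation; "ft_force": force on the tool from outside, world axes, zero at the start; "torque": the same for the moment, N m; "width": finger opening in m.
Only numpy, scipy, OpenCV 4.12 (cv2) and the standard library are available. Lean on these libraries where they do the work, as an engineer would, in place of code of your own. Each camera call takes 0.05 s, during which the arm holds its last target. There are 200 camera calls.

### The job

Open the tablet clamped on the bench: take the blue opening tool from its stand, set its tip into the seam at the pry notch and run it slowly and gently along the seam, round the corner to the seam's end, in one unbroken pass without lifting the tip out, so that all five yellow clips are pushed aside and the back cover springs up. Only the tool may touch the tablet. Then set the tool back in its stand without dropping it, let go, and leave the other things on the bench where they are.

Things in the scene. Friction and masses are not known exactly. Their poses are not given: they have to be found in the camera images.
- tablet: Dark grey rugged tablet, 170 x 250 x 24 mm, face down in a low aluminium clamp, all fixed to the bench. Origin: centre of the clamp's underside, on the mat; x across, y along the tablet, z up; upper face at z = 30 mm. Let into it is a lighter grey back cover, with an L-shaped seam along its -x long side and +y short side: an open channel 9 mm wide, vertical walls, floor at z = 19 mm.
- seam_start (a point): Where the tip goes in: on the channel floor, mid pry notch, at tablet (-65, -94, 19) mm. Long leg of the seam: centre line x = -62 mm, y from -104 to 100 mm. At its start the pry notch, cut into the outer rim, widens the channel to 15 mm (x -72.5 to -57.5, y -104 to -84), tapering back to 9 mm by y = -78. No clip is within 25 mm of this point.
- seam_corner (a point): Point on the channel floor where the centre lines of the two legs cross, at tablet (-62, 100, 19) mm.
- seam_end (a point): Point on the channel floor at the end of the pass, at tablet (28, 100, 19) mm. Short leg of the seam: centre line y = 100 mm, x from -62 to 34 mm (end wall).
- clip0 (a joint): First of five yellow clips, at tablet y = -48 mm in the long leg: a blunt wedge 29 mm long along the seam, standing 7.7 mm out of the channel's outer wall, 0.8 to 6 mm above its floor, over the cover's lip. A tip run along the channel wedges it outward into the rim (0.5 N of friction, no spring), where it stays. Value: m pushed outward; 0 latched, free from 0.0018, 0.004 to 0.008 once passed.
- clip1 (a joint): Second clip, the same, at tablet y = 6 mm in the long leg.
- clip2 (a joint): Third clip, the same, at tablet y = 60 mm in the long leg.
- clip3 (a joint): Fourth clip, the same, at tablet x = -30 mm in the short leg.
- clip4 (a joint): Fifth clip, the same, at tablet x = 4 mm in the short leg.
- cover (a joint): Back cover, 118 x 199 mm, hooked in along its far (+x) long edge. Value: rad of lift about that edge, 0 = shut. Its gasket springs it up by about 0.08 rad (some 9 mm at the near edge) once all five clips are aside and the tip is out of the way.
- cover_edge (a point): Middle of the upper near (-x) edge of the back cover, at tablet (-57.5, 0, 30) mm while shut.
- spudger_grip (a point): Opening tool, round, 138 mm long, 45 g, upright in the stand, tip down; z runs up the tool. This point is on its axis 100 mm above the tip end, half-way up the blue handle (14 mm thick, 62 to 138 mm above the tip end). Under the handle a collar, 30 mm wide, 4 mm thick, underside 58 mm above the tip end; then a black shaft, 8 mm thick, with a blunt tip 5 mm thick over its last 16 mm.
- spudger_tip (a point): The tip end of the opening tool, on its axis.
- stand: Wooden tool stand fixed to the bench, block 50 x 120 x 66 mm with short screwdriver bits (10 mm high) along both ends and one hole in the middle. Origin: centre of its underside.
- stand_hole (a point): Centre of the mouth of the hole in the stand, on its upper face, 66 mm above its underside. The hole is 15 mm wide and 62 mm deep; the tool's collar rests flat on the upper face, tool upright, tip end 58 mm below the face.
- tray: Bystander: grey parts tray, 85 x 120 x 22 mm. Origin: centre of its underside.
- phone: Bystander: white phone lying flat, 72 x 150 x 9 mm. Origin: centre of its underside.
- flux: Bystander: small amber jar, 42 mm wide, 42 mm high. Origin: centre of its underside.
Things that resemble listed ones, but are neither listed nor needed, are in the scene too. Several things have the shape of the stand; the one meant has the colours described above.

How it is judged:
By the outcome, as a careful person would: the job done as asked, in the order asked, and still so for the second after the job is handed in, with the robot touching nothing.
It also fails if it takes over 70 s, if anything falls off the work surface, if the arm or the gripper's body presses on something with over 40 N, if the wrist force passes 120 N, or if a joint passes its speed limit or range.

## Working session

There is one attempt and no reset: what is moved stays moved. The work goes in short steps, Python scripts to look and compute and a tool call to move; the robot and the scene stay as the last step left them, time stands still between calls to the robot, and variables do not carry over. Pictures are saved under pics/ and viewed, about 8 in all and at most 12, crops included, and the job is handed in when it is done.

Besides the shell and the picture viewer there is one more tool, called as name([rows], argument=value, ...), one row to a line, values as JSON. carry_out: Moves the arm, as the interface text tells. Its arguments: {"type":"object","properties":{"rows":{"type":"array","items":{"type":"array","items":{"type":"number"}}},"force":{"type":"number"}},"required":["rows"]}

```bash
mkdir -p pics
cat > h.py <<'E'
from bench import *
import numpy as np, cv2
def K(n):
    i=camera_info(n); return np.array([[i['fx'],0,i['cx']],[0,i['fy'],i['cy']],[0,0,1.]]),np.array(i['dist_coeffs']),np.array(i['extrinsics'])
def atz(n,uv,z):
    k,d,E=K(n); p=cv2.undistortPoints(np.array([[uv]],float),k,d)[0,0]
    r=E[:3,:3]@[p[0],p[1],1]; o=E[:3,3]; return o+r*(z-o[2])/r[2]
def proj(n,P):
    k,d,E=K(n); T=np.linalg.inv(E); return cv2.projectPoints(np.atleast_2d(np.array(P,float)),cv2.Rodrigues(T[:3,:3])[0],T[:3,3],k,d)[0][:,0]
E
python3 - <<'E'
from h import *
a=camera('top');b=camera('side')
cv2.imwrite('pics/top.png',a);cv2.imwrite('pics/side.png',b)
s=read_state();print(s['ee_pos'],s['eef_rot'],s['time'],s['width'])
for n in('top','side'):
    print(n,np.round(K(n)[2],3).tolist(),K(n)[0][0,0])
    for q,z in [('tablet',0),('seam_start',.019),('seam_corner',.019),('seam_end',.019),('stand_hole',.066),('spudger_grip',.108),('stand',0),('tray',0),('phone',0),('flux',0)]:
        for r in pinpoint(q,n)[:4]: print(q,np.round(r['xy'],1),round(r['conf'],2),np.round(atz(n,r['xy'],z),4))
E
```

```text
[0.19993774 0.59180109 0.23582344] [ 8.12426506e-01  5.83063241e-01 -5.18449174e-04  4.00205997e-04] 0.1 0.08715336939629241
top [[-0.018, -0.995, 0.103, 0.319], [-1.0, 0.016, -0.014, 0.102], [0.013, -0.103, -0.995, 1.051], [0.0, 0.0, 0.0, 1.0]] 367.4622159449981
tablet [332.  146.3] 0.69 [0.5924 0.0444 0.    ]
tablet [295.7 134.3] 0.59 [0.6302 0.1504 0.    ]
seam_start [363.  167.8] 0.6 [ 0.5233 -0.0419  0.019 ]
seam_corner [300.3 165.3] 0.86 [0.5332 0.1373 0.019 ]
seam_corner [297.6 131.5] 0.7 [0.6328 0.1439 0.019 ]
seam_end [296.7 131.9] 0.85 [0.6317 0.1465 0.019 ]
stand_hole [155.8 248.9] 0.95 [0.3023 0.5284 0.066 ]
stand_hole [233.2 176.7] 0.73 [0.4951 0.3187 0.066 ]
stand_hole [236.  302.5] 0.61 [0.1588 0.3105 0.066 ]
stand_hole [340.2 215.3] 0.57 [0.3852 0.0301 0.066 ]
spudger_grip [230.8 169.5] 0.48 [0.5068 0.3159 0.108 ]
stand [341.1 219.9] 0.84 [0.3764 0.0231 0.    ]
stand [238.6 178. ] 0.76 [0.5028 0.3174 0.    ]
stand [280.7 226. ] 0.67 [0.3619 0.1961 0.    ]
tray [445.6 189.6] 0.88 [ 0.4595 -0.2861  0.    ]
phone [240.9 132. ] 0.82 [0.6402 0.3119 0.    ]
flux [444.7 134.
[... 442 characters left out ...]
and_hole [337. 158.] 0.79 [0.5053 0.3003 0.066 ]
stand_hole [309.8 221. ] 0.75 [0.3792 0.0317 0.066 ]
stand_hole [296.1 180.5] 0.67 [0.3647 0.204  0.066 ]
spudger_grip [336.9 145.2] 0.63 [0.5048 0.3087 0.108 ]
spudger_grip [335.8 173.2] 0.62 [0.4722 0.1664 0.108 ]
stand [309.8 237.1] 0.97 [0.38   0.0382 0.    ]
stand [223.7 183.5] 0.95 [0.145  0.3083 0.    ]
stand [295.7 197.7] 0.8 [0.3618 0.2054 0.    ]
stand [270.6 142.4] 0.67 [0.307  0.5318 0.    ]
tray [368.1 346.8] 0.75 [ 0.4526 -0.2862  0.    ]
tray [439.7 332.9] 0.62 [ 0.6118 -0.2828  0.    ]
tray [338.5 156.6] 0.33 [0.5351 0.4036 0.    ]
phone [372.  166.2] 0.96 [0.6355 0.3306 0.    ]
flux [444.4 333.8] 0.74 [ 0.621  -0.2866  0.    ]
```

View pics/top.png

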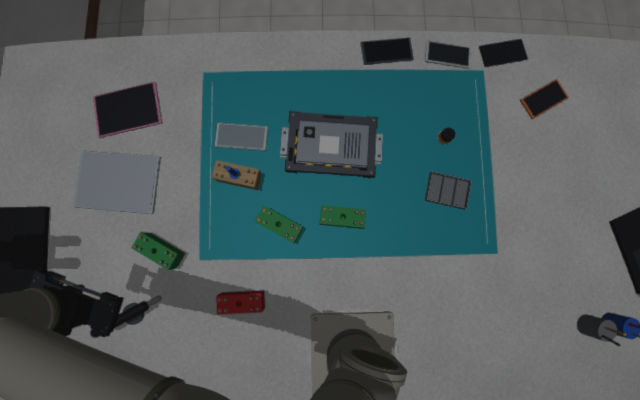

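View pics/side.png

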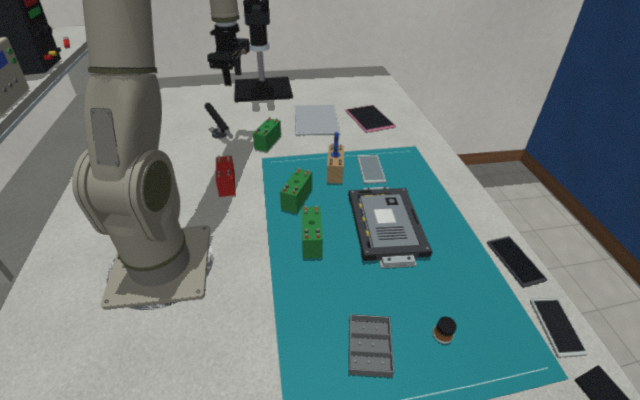

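Top view: the tool stands upright in the wooden stand at about (235,174), and the tablet is centred at about (332,146). Its seam side faces the robot, with yellow clips along row 165 and on the left end. The side view agrees, with the tool at (337,145). The green and red blocks are decoys. Next I refine both poses.

```bash
cat >> h.py <<'E'
def tab2w(p,P): 
    c,s=np.cos(p[2]),np.sin(p[2]); P=np.atleast_2d(P).astype(float)
    return np.c_[p[0]+c*P[:,0]-s*P[:,1],p[1]+s*P[:,0]+c*P[:,1],P[:,2]]
E
cat > fit.py <<'E'
from h import *
from scipy.optimize import minimize
I={n:cv2.imread(f'pics/{n}.png') for n in('top','side')}
def rect(x0,x1,y0,y1,z):
    t=np.linspace(0.03,.97,60);o=[]
    for a,b in [((x0,y0),(x1,y0)),((x1,y0),(x1,y1)),((x1,y1),(x0,y1)),((x0,y1),(x0,y0))]:
        o.append(np.c_[a[0]+t*(b[0]-a[0]),a[1]+t*(b[1]-a[1]),0*t+z])
    return np.vstack(o)
def G(n,sig):
    g=cv2.GaussianBlur(I[n].astype(np.float32),(0,0),sig)
    return np.sqrt(sum(cv2.Sobel(g[:,:,c],cv2.CV_32F,1,0)**2+cv2.Sobel(g[:,:,c],cv2.CV_32F,0,1)**2 for c in range(3)))
def fit(p,M,cams):
    for sig in(2,1,.7):
        g={n:G(n,sig) for n in cams}
        def f(q):
            return -sum(cv2.remap(np.minimum(g[n],np.percentile(g[n],99.)),*[v.astype(np.float32).reshape(-1,1) for v in proj(n,tab2w(q,M)).T],cv2.INTER_LINEAR).mean() for n in cams)
        st=.01 if sig==2 else .004
        p=minimize(f,p,method='Nelder-Mead',options=dict(initial_simplex=np.array([p]+[np.array(p)+np.eye(3)[i]*[st,st,3*st][i] for i in range(3)]),xatol=1e-5,fatol=1e-4)).x
    return p
T=np.vstack([rect(-.0575,.0605,-.1035,.0955,.03),rect(-.085,.085,-.125,.125,.03)])
S=np.vstack([rect(-.025,.025,-.06,.06,.066)])
for nm,M,p in(('tab',T,[.593,.042,-.06]),('stand',S,[.5,.312,-.1])):
    for cams in(['top'],['side'],['top','side']):
        q=fit(p,M,cams);print(nm,cams,np.round(q,4))
    for n in I:
        c=proj(n,tab2w(q,[[0,0,.03]]))[0].astype(int); s=6
        if nm=='tab':
          x0,y0=c-[60,45]; im=cv2.resize(I[n][y0:y0+90,x0:x0+120],None,fx=s,fy=s,interpolation=cv2.INTER_CUBIC)
          pts=tab2w(q,np.vstack([M[::6],[[-.065,-.094,.019],[-.062,.1,.019],[.028,.1,.019]]]))
          for u in proj(n,pts): cv2.circle(im,tuple(((u-[x0,y0]+.5)*s).astype(int)),2,(0,0,255),-1)
          globals().setdefault('O',[]).append(im)
        else:
          x0,y0=c-[25,30]; im=cv2.resize(I[n][y0:y0+50,x0:x0+50],None,fx=s,fy=s,interpolation=cv2.INTER_CUBIC)
          for u in proj(n,tab2w(q,np.vstack([M[::6],[[0,0,.066],[0,0,.146]]]))): cv2.circle(im,tuple(((u-[x0,y0]+.5)*s).astype(int)),2,(0,0,255),-1)
          globals().setdefault('Q',[]).append(im)
cv2.imwrite('pics/fitT.png',cv2.resize(np.vstack(O),None,fx=.55,fy=.55))
cv2.imwrite('pics/fitS.png',np.hstack(Q))
E
python3 fit.py
```

```text
tab ['top'] [ 0.5941  0.0484 -0.0873]
tab ['side'] [ 0.5939  0.0511 -0.0813]
tab ['top', 'side'] [ 0.594   0.0494 -0.0845]
stand ['top'] [ 0.505   0.3145 -0.2321]
stand ['side'] [ 0.504   0.3194 -0.232 ]
stand ['top', 'side'] [ 0.5045  0.315  -0.2364]
```

View pics/fitT.png

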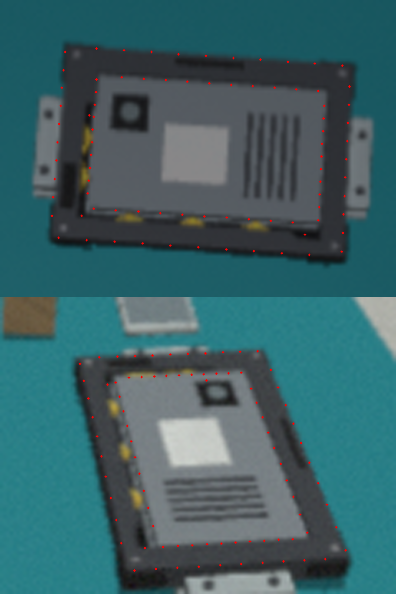

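View pics/fitS.png

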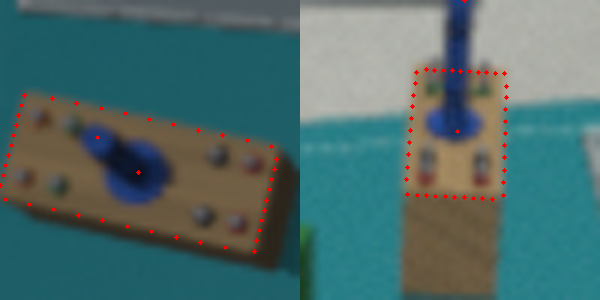

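The fits overlay well: tablet (0.594, 0.0495, yaw -4.8°), stand hole (0.5045, 0.3155). First move: turn to align with the tablet and approach above the tool.

carry_out([
  [-1,0,0,0,-0.92],
  [-1,0,0,0,-0.92],
  [-1,0,0,0,-0.92],
  [-1,-0.7,0.9,0,0],
  [-1,-0.7,0.9,0,0],
  [-1,-0.7,0.9,0,0],
  [-1,-0.7,0.9,0,0],
  [-1,-0.7,0.9,0,0],
  [-1,-0.7,0.9,0,0],
  [-1,-0.7,0.9,0,0],
  [-1,-0.7,0.9,0,0],
  [-1,-0.7,0.9,0,0],
  [-1,-0.7,0.9,0,0],
  [-1,-0.7,0.9,0,0],
  [-1,-0.7,0.9,0,0],
  [-1,0,0,0,0],
], force=30)

```text
time: 2.43
ee_pos: [0.5158, 0.3064, 0.2357]
eef_rot: [0.729, 0.684, 0.001, -0.001]
ft_force: [0.1, -1.1, 0.4]
width: 0.087
```

```bash
cat >> h.py <<'E'
TAB=np.array([.594,.0495,-.0845])
from scipy.spatial.transform import Rotation as Rn
def goto(x,y,z,yaw=None):
    s=read_state(); R=Rn.from_quat(s['eef_rot']); M=R.as_matrix()
    print('pos',np.round(s['ee_pos'],4),'xyaw',round(np.degrees(np.arctan2(M[1,0],M[0,0])),2),'tilt',np.round(M[2],3),'units',np.round(M.T@(np.array([x,y,z])-s['ee_pos'])/.03,3),'F',np.round(s['ft_force'],2),'w',round(s['width'],4),'t',round(s['time'],2))
E
python3 -c "
from h import *
goto(.5045,.3155,.103)"
```

```text
pos [0.5158 0.3064 0.2357] xyaw 86.31 tilt [ 0.002  0.    -1.   ] units [ 0.268 -0.397  4.424] F [ 0.13 -1.14  0.41] w 0.087 t 2.43
```

carry_out([
  [-1,0.27,-0.4,0,0.23],
  [-1,0,0,0.7,0],
  [-1,0,0,0.7,0],
  [-1,0,0,0.7,0],
  [-1,0,0,0.7,0],
  [-1,0,0,0.7,0],
  [-1,0,0,0.6,0],
  [-1,0,0,0.3,0],
  [-1,0,0,0,0],
])

```text
time: 3.18
ee_pos: [0.5074, 0.314, 0.1004]
eef_rot: [0.739, 0.673, 0.003, -0.0]
ft_force: [0.0, -0.7, -0.6]
width: 0.0871
```

Run:
```python
from h import *
goto(.5045,.3155,.103)
o=[]
for n in('top','side'):
    a=camera(n); u,v=proj(n,[.5045,.3155,.12])[0].astype(int); o.append(cv2.resize(a[v-35:v+35,u-35:u+35],None,fx=5.5,fy=5.5,interpolation=cv2.INTER_CUBIC))
cv2.imwrite('pics/g.png',np.hstack(o))
```

```text
pos [0.5074 0.314  0.1004] xyaw 84.65 tilt [ 0.005  0.004 -1.   ] units [ 0.04  -0.101 -0.087] F [ 0.05 -0.67 -0.56] w 0.0871 t 3.18
```

View pics/g.png

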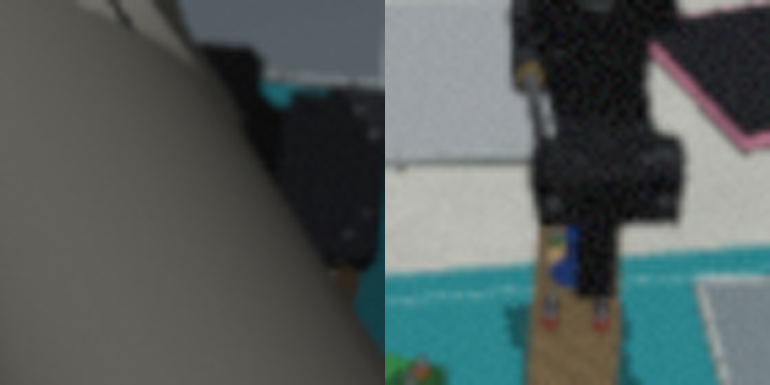

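Run:
```python
from h import *
u,v=proj('side',[.5045,.3155,.12])[0].astype(int)
f=lambda P:np.round((proj('side',P)-[u-35,v-35]+.5)*5.5+[385,0])
print(f([[.5074-.004,.314-.05,.095],[.5074-.004,.314-.05,.087],[.5045,.3155,.068],[.5074,.314,.068],[.5045-.015,.3155,.068]]))
```

```text
[[598. 287.]
 [597. 299.]
 [579. 277.]
 [585. 278.]
 [554. 279.]]
```

Side crop: the near finger shows at columns 578–615 and the collar's left edge at about 550. So the jaw is some 4 mm too far in +x. I'll correct that and close.

carry_out([
  [-1,0.03,-0.14,-0.08,0],
  [-1,0,0,0,0.0],
  [0,0,0,0,0],
  [1,0,0,0,0],
  [1,0,0,0,0],
  [1,0,0,0,0],
  [1,0,0,0,0],
  [1,0,0,0,0],
  [1,0,0,0,0],
], force=30)

```text
time: 4.03
ee_pos: [0.5065, 0.318, 0.1115]
eef_rot: [0.739, 0.673, 0.009, 0.0]
ft_force: [-0.2, -0.3, 0.0]
width: 0.0484
```

```bash
python3 -c "
from h import *
goto(.5045,.3155,.103)"
```

```text
pos [0.5065 0.318  0.1115] xyaw 84.64 tilt [ 0.013  0.013 -1.   ] units [-0.093 -0.061  0.281] F [-0.17 -0.32  0.05] w 0.0484 t 4.03
```

carry_out([
  [1,0,-0.05,0.15,0],
  [1,0,-0.03,0.1,0],
  [1,0,0,0,0],
])

```text
time: 4.28
ee_pos: [0.504, 0.3182, 0.1031]
eef_rot: [0.739, 0.673, 0.009, 0.0]
ft_force: [-0.1, 0.2, 0.3]
width: 0.0278
```

carry_out([
  [1,0,0,0,0],
  [1,0,0,0,0],
  [1,0,0,0,0],
])

```text
time: 4.53
ee_pos: [0.5036, 0.3172, 0.1023]
eef_rot: [0.74, 0.673, 0.008, 0.001]
ft_force: [-0.6, -1.7, 1.8]
width: 0.0134
```

```bash
python3 -c "
from h import *
goto(.5045,.3155,.103)"
```

```text
pos [0.5036 0.3172 0.1023] xyaw 84.61 tilt [ 0.011  0.012 -1.   ] units [-0.053  0.035 -0.022] F [-0.61 -1.73  1.79] w 0.0134 t 4.53
```

carry_out([
  [1,0,0,0,0],
  [1,0,0,0,0],
  [1,0,0,-0.2,0],
  [1,0,0,-0.3,0],
  [1,0,0,-0.3,0],
  [1,0,0,-0.3,0],
  [1,0,0,-0.3,0],
  [1,0,0,-0.3,0],
  [1,0,0,-0.3,0],
  [1,0,0,-0.3,0],
  [1,0,0,-0.3,0],
  [1,0,0,-0.2,0],
  [1,0,0,0,0],
], force=40)

```text
time: 5.62
ee_pos: [0.503, 0.3175, 0.1981]
eef_rot: [0.739, 0.673, 0.011, 0.0]
ft_force: [0.5, -0.2, -0.3]
width: 0.0137
```

```bash
python3 -c "
from h import *
p=tab2w(TAB,[[-.065,-.094,.019]])[0];print(p)
goto(p[0],p[1],.185)"
```

```text
[ 0.52129837 -0.03867864  0.019     ]
pos [0.503  0.3175 0.1981] xyaw 84.63 tilt [ 0.015  0.015 -1.   ] units [-11.769   1.712   0.285] F [ 0.53 -0.15 -0.31] w 0.0137 t 5.62
```

carry_out([
  [1,-0.4,0.06,0,0],
  [1,-0.7,0.1,0,0],
  [1,-0.8,0.12,0,0],
  [1,-0.8,0.12,0,0],
  [1,-0.8,0.12,0,0],
  [1,-0.8,0.12,0,0],
  [1,-0.8,0.12,0,0],
  [1,-0.8,0.12,0,0],
  [1,-0.8,0.12,0,0],
  [1,-0.8,0.12,0,0],
  [1,-0.8,0.12,0,0],
  [1,-0.8,0.12,0,0],
  [1,-0.8,0.12,0,0],
  [1,-0.8,0.12,0,0],
  [1,-0.6,0.1,0,0],
  [1,-0.3,0.05,0,0],
  [1,0,0,0,0],
])

```text
time: 7.03
ee_pos: [0.5133, -0.0651, 0.1846]
eef_rot: [0.741, 0.671, 0.004, -0.003]
ft_force: [-0.6, 0.9, -1.4]
width: 0.0134
```

```bash
python3 -c "
from h import *
p=tab2w(TAB,[[-.065,-.094,.019]])[0]
goto(p[0],p[1],.145)"
```

```text
pos [ 0.5133 -0.0651  0.1846] xyaw 84.29 tilt [ 0.01   0.001 -1.   ] units [0.891 0.175 1.33 ] F [-0.56  0.87 -1.44] w 0.0134 t 7.03
```

carry_out([
  [1,0.45,0.09,0.4,-0.17],
  [1,0.35,0.08,0.4,0],
  [1,0.1,0,0.3,0],
  [1,0,0,0.1,0],
  [1,0,0,0,0],
  [1,0,0,0,0],
])

```text
time: 7.53
ee_pos: [0.5198, -0.0309, 0.1433]
eef_rot: [0.734, 0.679, 0.003, -0.005]
ft_force: [-0.2, 0.3, -0.8]
width: 0.0133
```

```bash
cat > look.py <<'E'
from h import *
import sys
p=tab2w(TAB,[[-.065,-.094,.019]])[0]
goto(p[0],p[1],.125)
s=read_state();M=Rn.from_quat(s['eef_rot']).as_matrix(); tip=s['ee_pos']+M[:,2]*.095
print('tip if aligned',np.round(tip,4))
o=[]
for n in('top','side'):
    a=camera(n); cv2.imwrite(f'pics/{sys.argv[1]}_{n}.png',a)
    for q in('spudger_tip','spudger_grip','seam_start'):
        for r in pinpoint(q,n)[:2]: print(n,q,np.round(r['xy'],1),round(r['conf'],2))
    c=proj(n,tip)[0]; print(n,'proj tip',c,'start',proj(n,p)[0])
    u,v=c.astype(int); im=cv2.resize(a[v-25:v+25,u-25:u+25],None,fx=8,fy=8,interpolation=cv2.INTER_CUBIC)
    for P,col in((tip,(0,0,255)),(p,(0,255,0))):
        w=(proj(n,P)[0]-[u-25,v-25]+.5)*8; cv2.circle(im,tuple(w.astype(int)),2,col,-1)
    o.append(im)
cv2.imwrite(f'pics/{sys.argv[1]}.png',np.hstack(o))
E
python3 look.py a
```

```text
pos [ 0.5198 -0.0309  0.1433] xyaw 85.53 tilt [ 0.011 -0.003 -1.   ] units [-0.263  0.071  0.609] F [-0.18  0.33 -0.77] w 0.0133 t 7.53
tip if aligned [ 0.5196 -0.0298  0.0484]
top spudger_grip [445.2 188.3] 0.42
top seam_start [364.9 166.7] 0.85
top seam_start [295.  166.5] 0.22
top proj tip [360.10402525 167.09418317] start [361.89444983 168.51931747]
side spudger_tip [368.  234.1] 0.55
side spudger_tip [369.  244.2] 0.5
side spudger_grip [374.7 208.5] 0.62
side seam_start [368.5 246.3] 0.56
side seam_start [358.8 198.8] 0.52
side proj tip [369.06231667 237.05782671] start [369.41550011 247.50680169]
```

View pics/a.png

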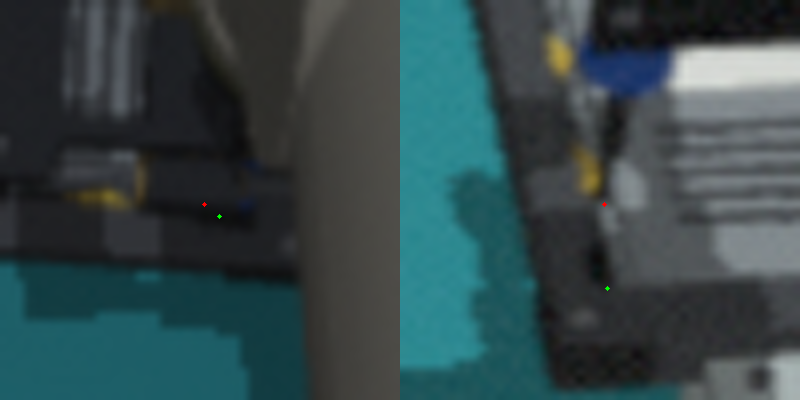

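The side crop shows the shaft running from the collar at (625,70) to its tip near (605,195), as predicted. The dark notch is at about (598,265). I check the tablet pose numerically against the yellow clip blobs.

Run:
```python
from h import *
C=[[-.0622,-.048,.025],[-.0622,.006,.025],[-.0622,.06,.025],[-.030,.1002,.025],[.004,.1002,.025]]
for n in('top','side'):
    a=cv2.imread(f'pics/{n}.png').astype(float)
    y=np.clip(np.minimum(a[:,:,1],a[:,:,2])-a[:,:,0]-10,0,None)
    for i,u in enumerate(proj(n,tab2w(TAB,C))):
        r0,c0=np.round(u[::-1]).astype(int); w=y[r0-6:r0+7,c0-8:c0+9]; 
        if w.sum()<50: continue
        R,Cc=np.mgrid[r0-6:r0+7,c0-8:c0+9]; m=np.array([(w*Cc).sum(),(w*R).sum()])/w.sum()
        d=(atz(n,m,.025)-tab2w(TAB,[C[i]])[0])[:2]; c,s=np.cos(TAB[2]),np.sin(TAB[2])
        print(n,i,round(w.sum()),m.round(1),u.round(1),'tablet-frame diff mm',np.round(1000*np.array([c*d[0]+s*d[1],-s*d[0]+c*d[1]]),1))
o=[]
for n,nm in(('top','top'),('side','side')):
    a=cv2.imread(f'pics/{nm}.png'); P=tab2w(TAB,[[-.0725,-.104,.03],[-.0725,-.084,.03],[-.0665,-.078,.03],[-.0665,.1045,.03],[.034,.1045,.03],[.034,.0955,.03],[-.0575,.0955,.03],[-.0575,-.104,.03]])
    q=proj(n,P); u,v=proj(n,tab2w(TAB,[[-.062,-.08,.03]]))[0].astype(int)
    im=cv2.resize(a[v-20:v+20,u-20:u+20],None,fx=10,fy=10,interpolation=cv2.INTER_CUBIC)
    im=np.clip(im.astype(float)*1.8,0,255).astype(np.uint8)
    cv2.polylines(im,[((q-[u-20,v-20]+.5)*10).astype(np.int32)],True,(0,0,255),1); o.append(im)
cv2.imwrite('pics/n.png',np.hstack(o))
```

```text
top 0 460 [347.  166.1] [346.1 166. ] tablet-frame diff mm [ 0.  -2.5]
top 1 508 [328.  164.7] [327.2 164.7] tablet-frame diff mm [ 0.2 -2.3]
top 2 449 [308.8 163.6] [308.2 163.4] tablet-frame diff mm [-0.3 -1.8]
top 3 570 [295.  151.1] [294.9 151.4] tablet-frame diff mm [ 1.  -0.2]
top 4 659 [295.9 139.8] [295.8 139.8] tablet-frame diff mm [ 0.1 -0.1]
side 0 703 [366.9 232.5] [367.5 232.8] tablet-frame diff mm [-1.2  1. ]
side 1 542 [363.5 218.5] [363.9 218.6] tablet-frame diff mm [-1.   0.2]
side 2 574 [360.  205.1] [360.5 205.5] tablet-frame diff mm [-1.2  1.6]
side 3 297 [368.9 194.8] [369.  195.9] tablet-frame diff mm [0.4 5. ]
side 4 208 [380.1 194.1] [380.4 195.5] tablet-frame diff mm [0.5 6.2]
```

View pics/n.png

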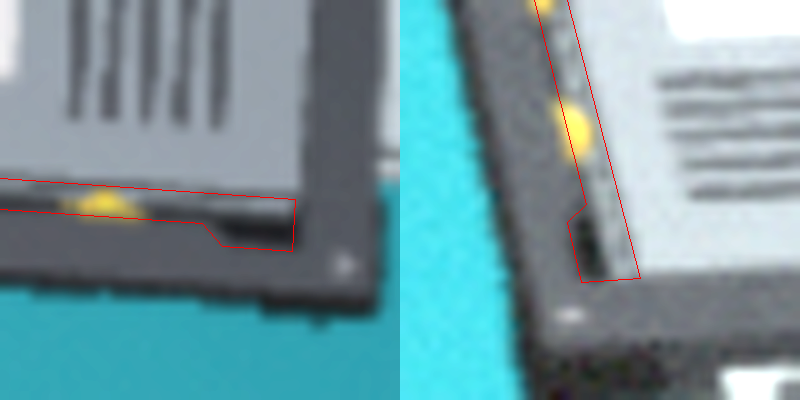

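The outline fits the notch in both views to within a millimetre or so. Now lower to just above the surface, centred.

carry_out([
  [1,-0.15,0.04,0.15,0],
  [1,-0.1,0.02,0.15,0],
  [1,0,0,0.1,0],
  [1,0,0,0,0],
  [1,0,0,0,0],
])

```text
time: 8.35
ee_pos: [0.5217, -0.0411, 0.131]
eef_rot: [0.735, 0.678, 0.004, -0.004]
ft_force: [-0.2, 1.0, -0.3]
width: 0.0132
```

```bash
cat > st.py <<'E'
from h import *
s=read_state();M=Rn.from_quat(s['eef_rot']).as_matrix(); tip=s['ee_pos']+M[:,2]*.0943
d=tip[:2]-TAB[:2];c,n=np.cos(TAB[2]),np.sin(TAB[2])
print('tip in tablet mm',np.round(1000*np.array([c*d[0]+n*d[1],-n*d[0]+c*d[1],tip[2]]),1),'yawerr',round(np.degrees(np.arctan2(M[1,0],M[0,0])-TAB[2])-90,2),'tilt',np.round(M[2,:2],3),'F',np.round(s['ft_force'],2),'w',round(s['width'],4),'t',round(s['time'],2))
E
python3 st.py
```

```text
tip in tablet mm [-64.4 -95.3  36.7] yawerr 0.18 tilt [ 0.011 -0.   ] F [-0.21  0.97 -0.29] w 0.0132 t 8.35
```

carry_out([
  [1,0,0,0.1,0],
  [1,0,0,0.1,0],
  [1,0,0,0.1,0],
  [1,0,0,0.05,0],
  [1,0,0,0,0],
])

```text
time: 8.77
ee_pos: [0.5216, -0.0407, 0.1192]
eef_rot: [0.735, 0.678, 0.004, -0.004]
ft_force: [0.2, -0.8, -0.6]
width: 0.0135
```

```bash
python3 st.py
```

```text
tip in tablet mm [-64.6 -94.9  24.9] yawerr 0.2 tilt [ 0.011 -0.001] F [ 0.16 -0.81 -0.58] w 0.0135 t 8.77
```

carry_out([
  [1,0,0,0.06,0],
  [1,0,0,0.05,0],
  [1,0,0,0.03,0],
  [1,0,0,0,0],
])

```text
time: 9.1
ee_pos: [0.5217, -0.0405, 0.1146]
eef_rot: [0.735, 0.678, 0.004, -0.004]
ft_force: [0.3, 0.1, -1.3]
width: 0.013
```

```bash
python3 st.py
```

```text
tip in tablet mm [-64.6 -94.7  20.3] yawerr 0.22 tilt [ 0.011 -0.001] F [ 0.33  0.1  -1.35] w 0.013 t 9.1
```

carry_out([
  [1,0.05,0.01,0,0],
  [1,0.06,0.01,0,0],
  [1,0.06,0.01,0.005,0],
  [1,0.06,0.01,0.005,0],
  [1,0.06,0.01,0.005,0],
  [1,0.06,0.01,0.005,0],
  [1,0.06,0.01,0.005,0],
])

```text
time: 9.68
ee_pos: [0.5253, -0.0272, 0.1143]
eef_rot: [0.735, 0.678, 0.004, -0.004]
ft_force: [-0.6, -0.0, -1.1]
width: 0.0132
```

```bash
python3 st.py
```

```text
tip in tablet mm [-62.  -81.2  20. ] yawerr 0.21 tilt [ 0.011 -0.   ] F [-0.63 -0.05 -1.05] w 0.0132 t 9.68
```

carry_out([
  [1,0.06,0,0.005,0],
  [1,0.07,0,0.005,0],
  [1,0.07,0,0.005,0],
  [1,0.07,0,0.005,0],
  [1,0.07,0,0.005,0],
  [1,0.07,0,0.005,0],
  [1,0.07,0,0.005,0],
  [1,0.07,0,0.005,0],
  [1,0.07,0,0.005,0],
  [1,0.07,0,0.005,0],
])

```text
time: 10.52
ee_pos: [0.5275, -0.0052, 0.1132]
eef_rot: [0.735, 0.678, 0.004, -0.003]
ft_force: [0.5, -2.5, 1.1]
width: 0.0135
```

```bash
python3 st.py
```

```text
tip in tablet mm [-61.6 -59.1  18.9] yawerr 0.19 tilt [0.01  0.001] F [ 0.45 -2.47  1.13] w 0.0135 t 10.52
```

carry_out([
  [1,0.07,-0.005,-0.01,0],
  [1,0.07,-0.005,-0.005,0],
  [1,0.07,0,0,0],
  [1,0.07,0,0,0],
  [1,0.07,0,0,0],
  [1,0.07,0,0,0],
  [1,0.07,0,0,0],
  [1,0.07,0,0,0],
])

```text
time: 11.18
ee_pos: [0.5284, 0.0141, 0.1137]
eef_rot: [0.735, 0.678, 0.004, -0.004]
ft_force: [0.1, -0.1, -1.1]
width: 0.0131
```

```bash
python3 st.py
```

```text
tip in tablet mm [-62.3 -39.7  19.4] yawerr 0.2 tilt [0.011 0.   ] F [ 0.11 -0.13 -1.07] w 0.0131 t 11.18
```

carry_out([
  [1,0.07,0,0,0],
  [1,0.07,0,0,0],
  [1,0.07,0,0,0],
  [1,0.07,0,0,0],
  [1,0.07,0,0,0],
  [1,0.07,0,0,0],
  [1,0.07,0,0,0],
  [1,0.07,0,0,0],
  [1,0.07,0,0,0],
  [1,0.07,0,0,0],
])

```text
time: 12.02
ee_pos: [0.5301, 0.0377, 0.1138]
eef_rot: [0.735, 0.678, 0.004, -0.004]
ft_force: [0.6, 0.1, -0.7]
width: 0.0132
```

```bash
python3 st.py
python3 - <<'E'
from h import *
a=camera('side');u,v=proj('side',tab2w(TAB,[[-.05,-.03,.03]]))[0].astype(int)
b=cv2.imread('pics/side.png')
cv2.imwrite('pics/c0.png',np.hstack([cv2.resize(i[v-30:v+30,u-30:u+30],None,fx=6.5,fy=6.5,interpolation=cv2.INTER_CUBIC) for i in(a,b)]))
E
```

```text
tip in tablet mm [-62.6 -16.1  19.5] yawerr 0.22 tilt [ 0.011 -0.   ] F [ 0.58  0.09 -0.65] w 0.0132 t 12.02
```

View pics/c0.png

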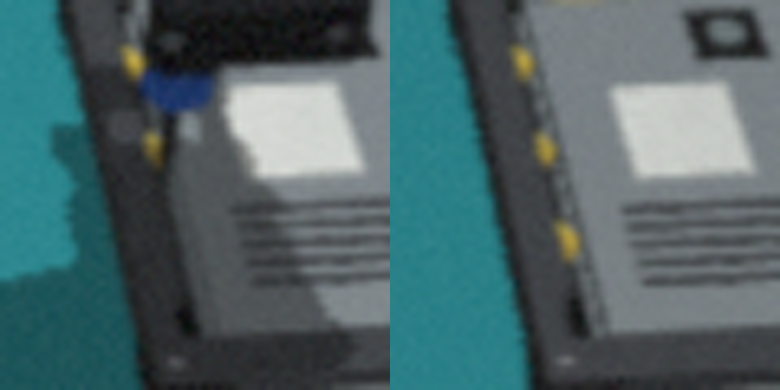

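Clip 0, at (567,240) in the earlier crop, is no longer visible: it has been pushed into the rim. I continue the same way.

carry_out([
  [1,0.07,0.003,0,0],
  [1,0.07,0.003,0,0],
  [1,0.07,0.003,0,0],
  [1,0.07,0.003,0,0],
  [1,0.07,0.003,0,0],
  [1,0.07,0.003,0,0],
  [1,0.07,0.003,0,0],
  [1,0.07,0.003,0,0],
  [1,0.07,0.003,0,0],
  [1,0.07,0.003,0,0],
  [1,0.07,0.003,0,0],
  [1,0.07,0.003,0,0],
])

```text
time: 13.07
ee_pos: [0.5338, 0.0651, 0.1142]
eef_rot: [0.735, 0.678, 0.004, -0.004]
ft_force: [0.1, -0.2, 0.1]
width: 0.0133
```

```bash
python3 st.py
```

```text
tip in tablet mm [-61.2  11.6  19.9] yawerr 0.21 tilt [0.011 0.   ] F [ 0.13 -0.24  0.12] w 0.0133 t 13.07
```

carry_out([
  [1,0.07,-0.01,0,0],
  [1,0.07,-0.005,0.003,0],
  [1,0.07,-0.003,0.003,0],
  [1,0.07,-0.003,0.003,0],
  [1,0.07,0,0.003,0],
  [1,0.07,0,0.003,0],
  [1,0.07,0,0.003,0],
  [1,0.07,0,0,0],
  [1,0.07,0,0,0],
  [1,0.07,0,0,0],
  [1,0.07,0,0,0],
])

```text
time: 13.98
ee_pos: [0.5349, 0.0913, 0.1138]
eef_rot: [0.735, 0.678, 0.004, -0.004]
ft_force: [-0.2, 0.1, 0.5]
width: 0.0133
```

```bash
python3 st.py
```

```text
tip in tablet mm [-62.5  37.7  19.5] yawerr 0.23 tilt [ 0.011 -0.   ] F [-0.2   0.13  0.49] w 0.0133 t 13.98
```

carry_out([
  [1,0.07,0.001,0,0],
  [1,0.07,0.001,0,0],
  [1,0.07,0.001,0,0],
  [1,0.07,0.001,0,0],
  [1,0.07,0.001,0,0],
  [1,0.07,0.001,0,0],
  [1,0.07,0.001,0,0],
  [1,0.07,0.001,0,0],
  [1,0.07,0.001,0,0],
  [1,0.07,0.001,0,0],
  [1,0.07,0.001,0,0],
])

```text
time: 14.9
ee_pos: [0.5376, 0.1159, 0.1141]
eef_rot: [0.735, 0.678, 0.004, -0.004]
ft_force: [-0.4, -0.4, -0.4]
width: 0.013
```

```bash
python3 st.py
```

```text
tip in tablet mm [-61.8  62.4  19.8] yawerr 0.18 tilt [0.011 0.   ] F [-0.37 -0.39 -0.44] w 0.013 t 14.9
```

carry_out([
  [1,0.07,-0.002,0,0],
  [1,0.07,-0.002,0,0],
  [1,0.07,0,0,0],
  [1,0.07,0,0,0],
  [1,0.07,0,0,0],
  [1,0.07,0,0,0],
  [1,0.07,0,0,0],
  [1,0.07,0,0,0],
  [1,0.07,0,0,0],
  [1,0.07,0,0,0],
  [1,0.05,0,0,0],
])

```text
time: 15.82
ee_pos: [0.5391, 0.142, 0.1143]
eef_rot: [0.735, 0.678, 0.004, -0.004]
ft_force: [-0.1, 0.6, -1.3]
width: 0.0134
```

```bash
python3 st.py
```

```text
tip in tablet mm [-62.5  88.6  20. ] yawerr 0.24 tilt [ 0.012 -0.   ] F [-0.11  0.56 -1.29] w 0.0134 t 15.82
```

carry_out([
  [1,0.06,0,0,0],
  [1,0.06,0,0,0],
  [1,0.06,0.002,0.003,0],
  [1,0.05,0.002,0.003,0],
  [1,0.04,0.002,0.003,0],
  [1,0.02,0.002,0,0],
  [1,0,0,0,0],
])

```text
time: 16.4
ee_pos: [0.5402, 0.1519, 0.1141]
eef_rot: [0.735, 0.678, 0.004, -0.004]
ft_force: [0.4, -0.1, -1.1]
width: 0.0128
```

```bash
python3 st.py
```

```text
tip in tablet mm [-62.3  98.6  19.8] yawerr 0.26 tilt [ 0.012 -0.   ] F [ 0.37 -0.09 -1.05] w 0.0128 t 16.4
```

carry_out([
  [1,0.015,0.04,0,0],
  [1,0.01,0.06,0,0],
  [1,0.005,0.07,0,0],
  [1,0,0.07,0,0],
  [1,0,0.07,0,0],
  [1,0,0.07,0,0],
  [1,0,0.07,0,0],
])

```text
time: 16.98
ee_pos: [0.555, 0.1514, 0.1141]
eef_rot: [0.735, 0.678, 0.004, -0.004]
ft_force: [0.3, -0.4, -1.0]
width: 0.0131
```

```bash
python3 st.py
```

```text
tip in tablet mm [-47.5  99.3  19.8] yawerr 0.24 tilt [ 0.011 -0.   ] F [ 0.3  -0.42 -0.97] w 0.0131 t 16.98
```

carry_out([
  [1,0.005,0.07,0,0],
  [1,0.005,0.07,0,0],
  [1,0.003,0.07,0,0],
  [1,0.003,0.07,0,0],
  [1,0.003,0.07,0,0],
  [1,0.003,0.07,0,0],
  [1,0.002,0.07,0,0],
  [1,0.002,0.07,0,0],
  [1,0.002,0.07,0,0],
])

```text
time: 17.73
ee_pos: [0.5747, 0.15, 0.1133]
eef_rot: [0.735, 0.678, 0.002, -0.005]
ft_force: [0.8, -0.2, -0.8]
width: 0.0132
```

```bash
python3 st.py
```

```text
tip in tablet mm [-28.1  99.5  19. ] yawerr 0.23 tilt [ 0.01  -0.004] F [ 0.78 -0.18 -0.75] w 0.0132 t 17.73
```

carry_out([
  [1,0.004,0.07,-0.01,0],
  [1,0.004,0.07,-0.005,0],
  [1,0.003,0.07,-0.003,0],
  [1,0.003,0.07,-0.003,0],
  [1,0.003,0.07,0,0],
  [1,0.003,0.07,0,0],
  [1,0.002,0.07,0,0],
  [1,0.002,0.07,0,0],
  [1,0.002,0.07,0,0],
])

```text
time: 18.48
ee_pos: [0.5958, 0.1486, 0.1139]
eef_rot: [0.735, 0.678, 0.002, -0.005]
ft_force: [-3.7, -1.5, 0.1]
width: 0.0133
```

```bash
python3 st.py
```

```text
tip in tablet mm [-7.  99.8 19.6] yawerr 0.2 tilt [ 0.009 -0.004] F [-3.65 -1.46  0.13] w 0.0133 t 18.48
```

carry_out([
  [1,0.001,0.05,0,0],
  [1,0,0.05,0,0],
  [1,0,0.06,0,0],
  [1,0,0.06,0,0],
  [1,0,0.06,0,0],
], force=60)

```text
time: 18.9
ee_pos: [0.605, 0.1481, 0.1136]
eef_rot: [0.735, 0.678, 0.002, -0.005]
ft_force: [-1.6, -1.0, -1.1]
width: 0.0127
```

```bash
python3 st.py
```

```text
tip in tablet mm [  2.2 100.1  19.3] yawerr 0.21 tilt [ 0.009 -0.004] F [-1.57 -1.02 -1.1 ] w 0.0127 t 18.9
```

carry_out([
  [1,0,0.06,-0.003,0],
  [1,0,0.07,-0.003,0],
  [1,0,0.07,-0.003,0],
  [1,0,0.07,0,0],
  [1,0,0.07,0,0],
  [1,0,0.07,0,0],
  [1,0,0.07,0,0],
  [1,0,0.07,0,0],
])

```text
time: 19.57
ee_pos: [0.6242, 0.1467, 0.1144]
eef_rot: [0.735, 0.678, 0.003, -0.004]
ft_force: [-1.1, -1.0, -1.0]
width: 0.013
```

```bash
python3 st.py
```

```text
tip in tablet mm [ 21.7 100.3  20.1] yawerr 0.21 tilt [ 0.01  -0.002] F [-1.15 -0.99 -0.95] w 0.013 t 19.57
```

carry_out([
  [1,-0.002,0.06,0.003,0],
  [1,-0.002,0.06,0.003,0],
  [1,0,0.05,0,0],
  [1,0,0.03,0,0],
  [1,0,0.01,0,0],
  [1,0,0,0,0],
])

```text
time: 20.07
ee_pos: [0.6317, 0.1461, 0.1141]
eef_rot: [0.735, 0.678, 0.003, -0.004]
ft_force: [0.3, -0.4, -0.3]
width: 0.0126
```

```bash
python3 st.py
python3 - <<'E'
from h import *
o=[]
for n in('side','top'):
    a=camera(n);u,v=proj(n,tab2w(TAB,[[-.01,.06,.05]]))[0].astype(int)
    o.append(cv2.resize(a[v-30:v+30,u-30:u+30],None,fx=6.5,fy=6.5,interpolation=cv2.INTER_CUBIC))
cv2.imwrite('pics/e.png',np.hstack(o))
E
```

```text
tip in tablet mm [ 29.3 100.3  19.8] yawerr 0.2 tilt [ 0.01  -0.001] F [ 0.35 -0.37 -0.32] w 0.0126 t 20.07
```

View pics/e.png

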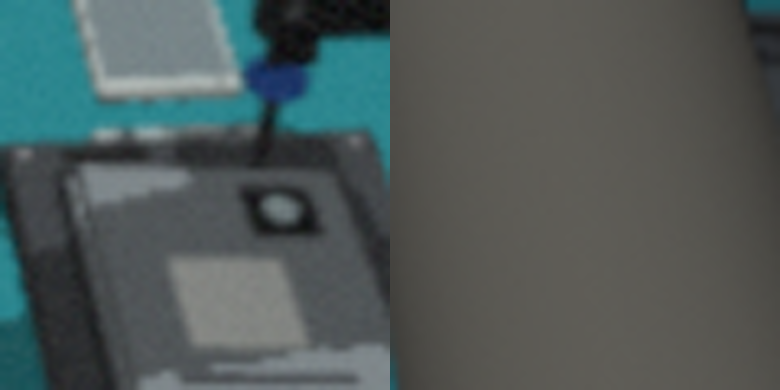

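No yellow is left in the side crop, and the tip is in the short leg's end at (262,165). I check whether the tool leans in the grip.

Run:
```python
from h import *
n='side';u,v=proj(n,tab2w(TAB,[[-.01,.06,.05]]))[0].astype(int)
print((proj(n,tab2w(TAB,[[.0293,.1003,.078],[.0293,.1003,.03]]))-[u-30,v-30]+.5)*6.5)
```

```text
[[278.2359639   86.78965759]
 [263.22953929 170.7773887 ]]
```

carry_out([
  [1,0,0,-0.15,0],
  [1,0,0,-0.3,0],
  [1,0,0,-0.3,0],
  [1,0,0,-0.4,0],
  [1,0,0,-0.4,0],
  [1,0,0,-0.4,0],
  [1,0,0,-0.3,0],
  [1,0,0,-0.1,0],
  [1,0,0,0,0],
])

```text
time: 20.92
ee_pos: [0.6325, 0.146, 0.1955]
eef_rot: [0.735, 0.678, 0.006, -0.003]
ft_force: [0.1, -0.3, -0.7]
width: 0.013
```

```bash
python3 st.py; python3 -c "
from h import *
goto(.5036,.3160,.198)"
```

```text
tip in tablet mm [ 30.5 100.6 101.2] yawerr 0.23 tilt [0.013 0.003] F [ 0.12 -0.28 -0.74] w 0.013 t 20.92
pos [0.6325 0.146  0.1955] xyaw 85.39 tilt [ 0.013  0.003 -1.   ] units [ 5.304 -4.738 -0.028] F [ 0.12 -0.28 -0.74] w 0.013 t 20.92
```

The tool is upright as projected. I carry it back to the stand.

carry_out([
  [1,0.3,-0.27,0,0],
  [1,0.5,-0.45,0,0],
  [1,0.6,-0.54,0,0],
  [1,0.6,-0.54,0,0],
  [1,0.6,-0.54,0,0],
  [1,0.6,-0.54,0,0],
  [1,0.6,-0.54,0,0],
  [1,0.5,-0.45,0,0],
  [1,0.3,-0.27,0,0],
  [1,0.1,-0.1,0,0],
  [1,0,0,0,0],
  [1,0,0,0,0],
])

```text
time: 21.92
ee_pos: [0.5019, 0.3079, 0.1897]
eef_rot: [0.734, 0.679, 0.0, -0.005]
ft_force: [-0.4, -0.9, -0.7]
width: 0.013
```

```bash
python3 -c "
from h import *
goto(.5036,.3172,.175)"
```

```text
pos [0.5019 0.3079 0.1897] xyaw 85.6 tilt [ 0.007 -0.007 -1.   ] units [0.309 0.036 0.493] F [-0.42 -0.86 -0.71] w 0.013 t 21.92
```

carry_out([
  [1,0.25,0.03,0.3,0],
  [1,0.03,0,0,0],
  [1,0,0,0,0],
])

```text
time: 22.17
ee_pos: [0.505, 0.3148, 0.1794]
eef_rot: [0.735, 0.678, 0.0, -0.004]
ft_force: [1.2, -0.7, -0.8]
width: 0.0129
```

```bash
cat > tp.py <<'E'
from h import *
R0=Rn.from_euler('z',0)  # grasp pose
M0=Rn.from_quat([.7396,.6729,.008,.0007]).as_matrix()
tl=M0.T@np.array([0,0,-.0943])
s=read_state();M=Rn.from_quat(s['eef_rot']).as_matrix()
tip=s['ee_pos']+M@tl; ax=M@M0.T@[0,0,1]
print('M0z',M0[2].round(3),'tip',tip.round(4),'lean',ax.round(3),'units to hole',np.round(M.T@(np.array([.5036,.3172,.07])-tip)/.03,3))
E
python3 tp.py; python3 -c "
from h import *
goto(.5036,.3172,.1023)
o=[]
a=camera('side');u,v=proj('side',[.5036,.3172,.08])[0].astype(int)
cv2.imwrite('pics/r.png',cv2.resize(a[v-30:v+30,u-30:u+30],None,fx=8,fy=8,interpolation=cv2.INTER_CUBIC))
print((proj('side',[[.5036,.3172,.066],[.5036,.3172,.08]])-[u-30,v-30]+.5)*8)"
```

```text
M0z [ 0.011  0.012 -1.   ] tip [0.5033 0.3144 0.0852] lean [0.018 0.004 1.   ] units to hole [0.09  0.007 0.506]
pos [0.505  0.3148 0.1794] xyaw 85.4 tilt [ 0.006 -0.006 -1.   ] units [ 0.062 -0.036  2.572] F [ 1.19 -0.71 -0.78] w 0.0129 t 22.17
[[247.19140437 276.78498034]
 [248.68993425 247.08551621]]
```

View pics/r.png

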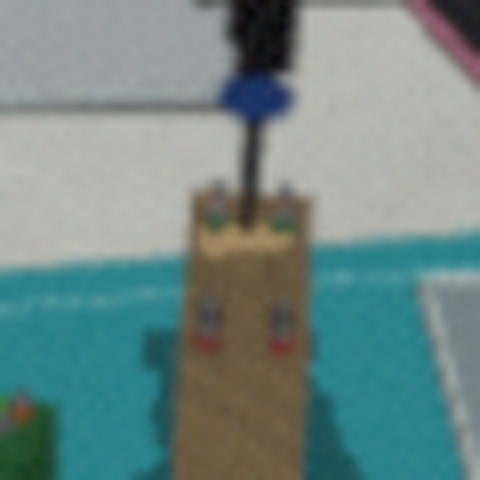

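Side view: the tip is at (248,228), centred over the stand at column 248. I lower it.

carry_out([
  [1,0.08,0,0,0],
  [1,0,0,0.1,0],
  [1,0,0,0.15,0],
  [1,0,0,0.2,0],
  [1,0,0,0.2,0],
  [1,0,0,0.2,0],
  [1,0,0,0.2,0],
  [1,0,0,0.1,0],
  [1,0,0,0,0],
], force=40)

```text
time: 22.97
ee_pos: [0.5056, 0.3153, 0.14]
eef_rot: [0.736, 0.677, -0.001, -0.004]
ft_force: [0.2, -0.3, -0.4]
width: 0.013
```

```bash
python3 tp.py; python3 -c "
from h import *
goto(.5036,.3172,.1023)"
```

```text
M0z [ 0.011  0.012 -1.   ] tip [0.5038 0.3148 0.0457] lean [0.02  0.005 1.   ] units to hole [ 0.083 -0.018 -0.809]
pos [0.5056 0.3153 0.14  ] xyaw 85.21 tilt [ 0.004 -0.007 -1.   ] units [ 0.053 -0.063  1.257] F [ 0.15 -0.3  -0.39] w 0.013 t 22.97
```

In the hole with no contact force. I continue down to the collar.

carry_out([
  [1,0.03,-0.03,0.15,0],
  [1,0.03,-0.03,0.2,0],
  [1,0,0,0.2,0],
  [1,0,0,0.2,0],
  [1,0,0,0.15,0],
  [1,0,0,0.1,0],
  [1,0,0,0.03,0],
  [1,0,0,0,0],
])

```text
time: 23.63
ee_pos: [0.5039, 0.3171, 0.1057]
eef_rot: [0.736, 0.677, -0.001, -0.004]
ft_force: [0.6, -0.9, -0.4]
width: 0.0133
```

```bash
python3 tp.py; python3 -c "
from h import *
goto(.5036,.3172,.1023)"
```

```text
M0z [ 0.011  0.012 -1.   ] tip [0.5021 0.3165 0.0114] lean [0.019 0.006 1.   ] units to hole [ 0.034  0.035 -1.953]
pos [0.5039 0.3171 0.1057] xyaw 85.19 tilt [ 0.003 -0.007 -1.   ] units [ 0.003 -0.009  0.114] F [ 0.64 -0.92 -0.39] w 0.0133 t 23.63
```

carry_out([
  [1,0,0,0.05,0],
  [1,0,0,0.05,0],
  [1,0,0,0.03,0],
  [1,0,0,0.02,0],
])

```text
time: 23.97
ee_pos: [0.5043, 0.3172, 0.1025]
eef_rot: [0.736, 0.677, -0.001, -0.004]
ft_force: [-2.9, -2.8, 7.5]
width: 0.0131
```

```bash
python3 tp.py; python3 -c "
from h import *
goto(.5036,.3172,.1023)"
```

```text
M0z [ 0.011  0.012 -1.   ] tip [0.5025 0.3167 0.0082] lean [0.018 0.005 1.   ] units to hole [ 0.028  0.022 -2.061]
pos [0.5043 0.3172 0.1025] xyaw 85.19 tilt [ 0.004 -0.006 -1.   ] units [-0.002 -0.022  0.006] F [-2.94 -2.84  7.45] w 0.0131 t 23.97
```

The collar has seated with light contact (7.5 N). Release.

carry_out([
  [0.7,0,0,0,0],
  [0.3,0,0,0,0],
  [-0.3,0,0,0,0],
  [-1,0,0,0,0],
  [-1,0,0,0,0],
  [-1,0,0,0,0],
  [-1,0,0,0,0],
  [-1,0,0,0,0],
  [-1,0,0,0,0],
  [-1,0,0,0,0],
])

```text
time: 24.8
ee_pos: [0.5043, 0.3183, 0.103]
eef_rot: [0.736, 0.677, 0.0, -0.004]
ft_force: [-0.2, 0.2, -0.0]
width: 0.0656
```

carry_out([
  [-1,0,0,-0.2,0],
  [-1,0,0,-0.4,0],
  [-1,0,0,-0.5,0],
  [-1,0,0,-0.6,0],
  [-1,0,0,-0.6,0],
  [-1,0,0,-0.6,0],
  [-1,0,0,-0.5,0],
  [-1,0,-0.6,0,0],
  [-1,0,-0.8,0,0],
  [-1,0,-0.8,0,0],
  [-1,0,-0.8,0,0],
  [-1,0.3,-0.4,0,0],
  [-1,0,0,0,0],
])

```text
time: 25.88
ee_pos: [0.4025, 0.3347, 0.2244]
eef_rot: [0.737, 0.675, 0.006, -0.003]
ft_force: [1.0, 0.3, -0.7]
width: 0.0875
```

Run:
```python
from h import *
s=read_state();print(s['ee_pos'].round(3),s['width'],s['ft_force'].round(2))
o=[]
for n in('side','top'):
    a=camera(n);cv2.imwrite(f'pics/fin_{n}.png',a)
    b=cv2.imread(f'pics/{n}.png')
    for q,z in(('tray',0),('phone',0),('flux',0)):
        for r in pinpoint(q,n)[:1]: print(n,q,np.round(r['xy'],1),round(r['conf'],2))
a=cv2.imread('pics/fin_side.png')
cv2.imwrite('pics/fin.png',cv2.resize(a[120:280,260:460],None,fx=3.7,fy=3.7,interpolation=cv2.INTER_CUBIC))
```

```text
[0.403 0.335 0.224] 0.08747342820565994 [ 1.04  0.25 -0.71]
side tray [368.7 343.5] 0.87
side phone [367.6 165.9] 0.9
side flux [442.3 332.5] 0.86
top tray [448.4 188.8] 0.63
top phone [240.5 133.4] 0.95
top flux [446.2 133.8] 0.48
```

View pics/fin.png

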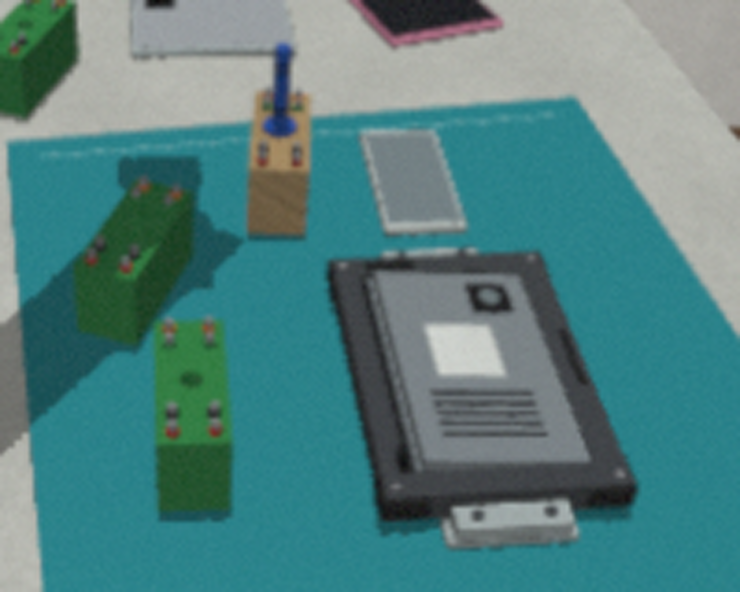

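The tool is upright in the wooden stand at (282,90), no yellow clips show, and the cover's near edge stands proud at (372,290). I confirm the lift by comparing features before and after, then hand in.

Run:
```python
from h import *
a,b=[cv2.cvtColor(cv2.imread(f'pics/{f}.png'),cv2.COLOR_BGR2GRAY).astype(np.float32) for f in('side','fin_side')]
for nm,P in(('label',[-.02,.0,.03]),('slots near edge',[-.035,-.05,.03]),('rim',[-.08,-.118,.03])):
    u,v=proj('side',tab2w(TAB,[P]))[0].astype(int); t=a[v-8:v+9,u-8:u+9]; w=b[v-14:v+15,u-14:u+15]
    m=cv2.matchTemplate(w,t,cv2.TM_CCOEFF_NORMED); _,c,_,l=cv2.minMaxLoc(m); print(nm,'shift px',np.array(l)-6,round(c,2))
    print('  expected if lifted .08',(proj('side',tab2w(TAB,[np.array(P)+[0,0,.08*(.0605-P[0])]]))-proj('side',tab2w(TAB,[P]))).round(1))
print(close_job())
```

```text
label shift px [ 1 -2] 0.99
  expected if lifted .08 [[ 0.3 -1.7]]
slots near edge shift px [ 1 -2] 0.95
  expected if lifted .08 [[ 0.4 -2.1]]
rim shift px [0 0] 0.98
  expected if lifted .08 [[ 0.5 -3.1]]
the job is handed in; nothing more can be done
None
```

The tablet is open, the tool is back in its stand, and the job was handed in after about 27 s of robot time.

- **Pass:** I set the tip in at the pry notch and ran it at about 25–30 mm/s along the long leg, round the corner, and to x ≈ 29 mm (seam end 28 mm). It was one unbroken pass, and the force readings I took along the way reached about 4 N at most. The tip stayed about 0–1 mm above the channel floor and briefly brushed it.
- **Cover:** No yellow clip shows in the last side picture. The features on the cover shifted by about 2 pixels, which matches a lift of 0.08 rad, while the rim did not move.
- **Tool:** It stands upright in the wooden stand, let go, with the collar seated at about 7.5 N, and the gripper is clear of everything.
- **Bystanders:** The tray, phone and flux jar were found within about 4 pixels of where they started, which is within the networks' scatter. I saw nothing touch them.
- **Disagreements:** The two cameras differed by 3–5 mm in y when I fitted the tablet and stand poses. For the tablet, the clip and notch positions settled it before the tip went in. For the stand, I relied on the pose at which I had gripped the tool.

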